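# Square a tee bracket up in the corner stop

### The arm

A 6-joint arm with a two-finger parallel gripper is mounted at the origin on a cart in front of the work surface, level with it; the furniture and walls round the work are solid. World frame = base frame: x ahead of the robot, y to its left, z up, the work surface at z = 0. Lengths are in m, angles in rad, forces in N, time in s.
With the tool pointing down it reaches from about 0.25 to 0.725 m from the base axis. Payload 4 kg.
Tool frame: the origin (TCP) lies on the centre line of the jaws, within the pads' length; the fingertips stand 14 mm ahead of it and the grasp point (between the pads) lies 5 mm behind it; z points along the fingers, y is the line along which they close (so a half turn about z gives the same grasp; the last joint's range is limited). The gripper opens to 85 mm and grips with 20 to 120 N. Pads are 22 mm wide; open, the fingers measure 114 mm over their backs; the gripper's body (76 mm by 85 mm) begins 54 mm behind the grasp point. The pads swing forward as they close: fully open they stand 13 mm farther back than shut.
Start: joints at [-1.15, 0.241, 0.005, 1.335, 0, 1.571], TCP at [0.204, -0.456, 0.245] pointing down, gripper open.
Joint ranges: [-2.72, 2.72], [-1.05, 1.87], [-1.09, 1.28], [-1.99, 2.15], [-1.42, 1.44], [-3.14, 3.14]. Speed limits (rad/s): [2.79, 2.79, 3.14, 3.14, 3.14, 3.14].

### API

Orientations are given as a unit quaternion [w, x, y, z].
In Python, from rig import robot gives the robot as it stands. The module is installed in compiled form; this text tells all that it offers.
- The arm moves only by the tool carry_out, never from a script. Its arguments are lists of equal length, an entry for each row: "xyz": the shift along the tool's x, y, z in mm, a list of three; "spin": the turn about the tool's z in degrees. A call has 1 to 8 rows; each row shifts and turns the commanded pose from where the row before left it, along the tool's axes as they then stand; what a row does not reach is not made up. A row lasts 1/8 s, in which the tool goes at most 62.5 mm and 10.7 degrees, less where a joint would pass 70% of its speed; a pose out of reach is approached as far as the arm can. A call with a gripper value outside its range is refused whole. "gripper" is the opening, from 0 (shut) to 1 (fully open), set as the call begins (left out, the last holds). The fingers move at their own pace and stop on an object; "force" is the grip in N (left out, the last holds). Time passes only in rows, so rows that do not move let the fingers close. It gives the time, the measured TCP pose, the force, the opening and the grip force at its end, in the units of the state.
- robot.get_obs(): the state, without advancing time (a new reading comes with each control period).
- robot.capture(name): name is "scene" or "side" or "wrist"; returns a dict with "frame" (400x640x3 uint8, red, green, blue), "fx", "fy", "cx", "cy" (pixels), "extrinsics" (4x4, takes a point from camera to world coordinates). Camera axes: x right, y up, looking along -z (the intrinsics and any distortion apply to the point x, -y, -z); pixel columns grow to the right and rows downward; lengths in m; the calibration is good to about 2 mm. A picture is of the moment at which its call begins. There is no depth.
- robot.job_done(): hands the job in; it is judged then, once.
The state is a dict: "clock": time; "joints": joint angles; "dq": joint speeds; "joint_torque": joint torques, N m; "tool_pos": TCP position; "tool_rot": TCP orientation; "wrist_force": force on the tool from outside, world axes, zero at the start; "ft_torque": the same for the moment, N m; "grip_width": opening from 0.0 (shut) to 1.0 (fully open); "finger_force": force on a finger pad.
Only numpy, scipy, OpenCV 4.12 (cv2) and the standard library are available. Lean on these libraries where they do the work, as an engineer would, in place of code of your own. Each camera call takes 0.05 s, during which the arm holds its last target. There are 200 camera calls.

### The job

The steel tee bracket (flat base with an upright rib) has to be held square in the corner stop on the bench. Slide it along the bench without lifting it, until one long edge of its base lies flush against the long fence and one short edge against the short fence, still flat on the bench. Finish while holding it: keep it pressed firmly against both fences at once with the gripper on it, do not let go, and leave the other things on the bench where they are.

Things in the scene. Friction and masses are not known exactly. Their poses are not given: they have to be found in the camera images.
- bracket_mid (a point): Loose bare steel tee bracket, 0.2 to 0.42 kg, standing on its base. Base 50 (x) x 70 (y) x 8 mm with four dark bolt holes; upright rib along its middle, 10 mm thick (x), 56 mm long (y), top at 48 mm. Same after a half turn. The point is its centre, 24 mm above the underside. Friction on bench and fences about 0.6, so it drags. Grip it by the rib, across the 10 mm, above the fences' height
- corner_stop: The corner stop, fixed to the bench: two plain aluminium bars at right angles, 14 mm thick and 16 mm high. Origin: at bench level, where the inner faces of the two fences would meet (the bars stop 7 mm short of that corner as relief, joined outside by a dark angle strap 6 mm thick and 12 mm high). The bracket belongs on its -x, +y side
- long_fence: the stop's long bar: its inner face is the plane x = 0 of the corner stop and looks along -x; it runs from y = 7 to 117 mm. The long (70 mm) edge of the bracket goes against it. Same origin and axes as the corner stop
- short_fence: the stop's short bar: its inner face is the plane y = 0 of the corner stop and looks along +y; it runs from x = -7 to -69 mm. The short (50 mm) edge of the bracket goes against it. Same origin and axes as the corner stop
- seat (a point): where the bracket's centre point is when it is home in the corner: 25 mm along -x and 35 mm along +y from the corner stop's origin, 24 mm above the bench; axes as the corner stop
- hearth_board_2: the left soldering board (pale, sooty), fixed on the bench to the left of the corner stop, square to the bench: 320 mm (x) by 315 mm (y) by 16 mm thick, origin at the centre of its underside. The bracket starts in the free strip of bench, about 0.13 m deep, between this board and the bench's front edge (x = 0.39 m), and must go round the board's corner to the stop
- findings_tin: white flat tin with rounded corners, 60 x 90 x 25 mm, lying at the front left of the bench; leave alone. Origin: centre of underside
- flux_pot: small round white pot with black screw lid, 51 mm across, 46 mm high, behind the corner stop; leave alone. Origin: centre of underside
- bench_block: flat square steel block, 64 x 64 x 16 mm, at the front right of the bench; leave alone. Origin: centre of underside
- blue_pliers: pliers with blue handles, 158 mm long, 12 mm high, lying to the right of the corner stop; leave alone. Origin: centre of underside

How it is judged:
At the end, for the whole second after the job is handed in: Bracket flat on the bench (raised under 4 mm, tilted under 0.06 rad), centre within 4 mm of the seat along each axis of the stop, within 0.045 rad of square, pressing on each fence with over 1.5 N while the fingers bear on it with over 1.5 N (contact force between bracket and long_fence above 1.5 N and contact force between bracket and short_fence above 1.5 N and contact force between the fingers and bracket above 1.5 N and x of bracket_mid in the frame of seat between -0.004 and 0.004 m and y of bracket_mid in the frame of seat between -0.004 and 0.004 m and angle between the y axis of bracket_mid and the y axis of corner_stop, either way round below 0.045 rad and angle between bracket_mid's own z axis and vertical below 0.06 rad and height (world z) of bracket_mid below 0.028 m and distance between bracket_mid and seat below 0.008 m); the arm keeps its last pose, push and grip.
It fails at once if the bracket is lifted off the bench (centre more than 12 mm above its resting height) (height (world z) of bracket_mid above 0.036 m).
It fails at once if the findings tin is pushed more than 20 mm (distance of findings_tin from where it was at the start of the episode above 0.02 m).
It fails at once if the flux pot is pushed more than 20 mm (distance of flux_pot from where it was at the start of the episode above 0.02 m).
It fails at once if the bench block is pushed more than 20 mm (distance of bench_block from where it was at the start of the episode above 0.02 m).
It fails at once if the blue pliers is pushed more than 20 mm (distance of blue_pliers from where it was at the start of the episode above 0.02 m).
It also fails if it takes over 64 s, if anything falls off the work surface, if the arm or the gripper's body presses on something with over 40 N, if the wrist force passes 120 N, or if a joint passes its speed limit or range.

## Working session

There is one attempt and no reset: what is moved stays moved. The work goes in short steps, Python scripts to look and compute and a tool call to move; the robot and the scene stay as the last step left them, time stands still between calls to the robot, and variables do not carry over. Pictures are saved under pics/ and viewed, at most 12 in all, crops included, and the job is handed in when it is done.

Besides the shell and the picture viewer there is one more tool, called after "Emit:" as name(argument=value, ...), one argument or row to a line, values as JSON. carry_out: Moves the arm, as the interface text tells. Its arguments: {"type":"object","properties":{"xyz":{"type":"array","items":{"type":"array","items":{"type":"number"}}},"spin":{"type":"array","items":{"type":"number"}},"gripper":{"type":"number"},"force":{"type":"number"}},"required":["xyz","spin"]}

```bash
mkdir -p pics; cat > h.py <<'E'
import numpy as np, cv2, json
from rig import robot
def snap(cam,name):
    c=robot.capture(cam); cv2.imwrite(f"pics/{name}.png",c["frame"][:,:,::-1])
    np.savez(f"pics/{name}.npz",**{k:c[k] for k in("fx","fy","cx","cy","extrinsics","frame")}); return c
def load(name): return dict(np.load(f"pics/{name}.npz"))
def ray(c,u,v,z):
    E=c["extrinsics"]; d=E[:3,:3]@np.array([(u-c["cx"])/c["fx"],-(v-c["cy"])/c["fy"],-1]); o=E[:3,3]
    return o+d*(z-o[2])/d[2]
def proj(c,p):
    E=c["extrinsics"]; q=E[:3,:3].T@(np.array(p)-E[:3,3]); return c["cx"]+c["fx"]*q[0]/-q[2], c["cy"]-c["fy"]*q[1]/-q[2]
E
python3 - <<'E'
from h import *
for n in("scene","side"):
    c=snap(n,n+"0"); print(n,{k:c[k] for k in c if k not in("frame","extrinsics")},c["extrinsics"].round(3).tolist())
print(robot.get_obs())
E
```

```text
scene {'fx': 514.0797658080337, 'fy': 514.0797658080337, 'cx': 317.09892080071694, 'cy': 199.79686229373246} [[-0.885, 0.241, -0.399, -0.037], [-0.465, -0.417, 0.781, 1.175], [0.022, 0.877, 0.481, 0.828], [0.0, 0.0, 0.0, 1.0]]
side {'fx': 481.06567206046196, 'fy': 481.06567206046196, 'cx': 314.5198763902959, 'cy': 190.2288545468032} [[0.97, 0.136, -0.204, 0.261], [-0.245, 0.545, -0.802, -1.288], [0.002, 0.828, 0.561, 0.914], [0.0, 0.0, 0.0, 1.0]]
{'clock': 0.1, 'joints': array([-1.14997244e+00,  2.41375279e-01,  3.88166615e-03,  1.33521492e+00,
        1.46532268e-05,  1.57081815e+00]), 'dq': array([-0.00090058, -0.00126136,  0.00275974, -0.00079892,  0.00139792,
        0.00256727]), 'joint_torque': array([-1.11357124e-04, -3.73137867e+01,  2.53010309e+01,  1.08546170e-02,
       -2.56048759e-05, -4.16343312e-06]), 'tool_pos': array([ 0.20404191, -0.45588694,  0.24449183]), 'tool_rot': array([-9.36542738e-04,  9.77946791e-01,  2.08852005e-01, -1.92539200e-04]), 'wrist_force': array([ 0.16727268, -0.04175698,  0.21278768]), 'ft_torque': array([0.08558708, 0.00372942, 0.0393891 ]), 'finger_force': 0.0, 'grip_width': 0.9998469526288386}
```

View pics/scene0.png

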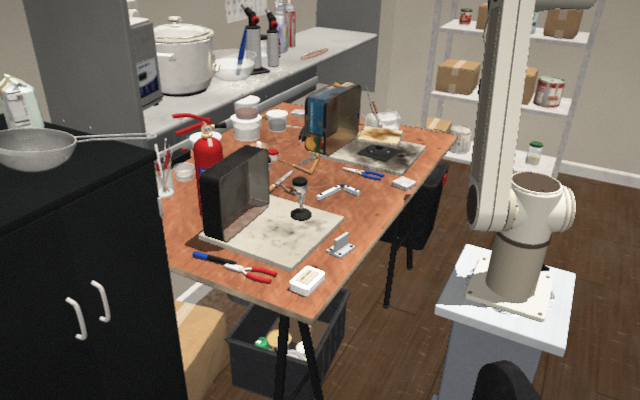

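View pics/side0.png

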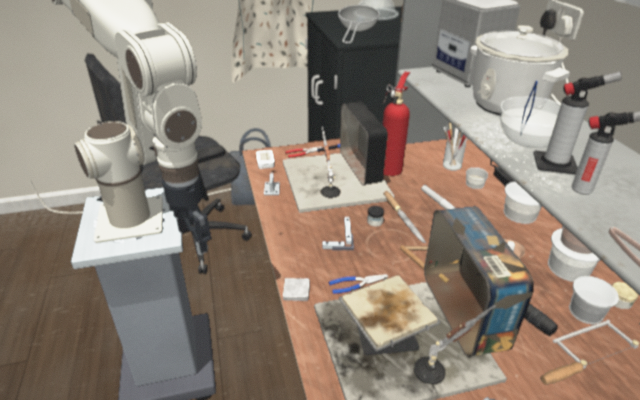

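The scene view shows the bracket at about (342,245), the stop at (338,191) and the left board with its corner at about (290,262). In the side view the bracket is at about (271,186), the stop at (342,235) and the pot at (376,214). I'll enlarge the area in both views.

```bash
python3 - <<'E'
from h import *
a=load("scene0");b=load("side0")
for n,c,pts in(("scene",a,[(342,248),(338,191),(343,218),(404,184),(307,280)]),("side",b,[(271,190),(340,240),(350,238),(284,164),(286,209),(296,290),(264,162)])):
    for p in pts: print(n,p,ray(c,*p,0.01).round(3))
A=cv2.resize(a["frame"][165:275,280:420],None,fx=5,fy=5,interpolation=2)[:,:,::-1]
B=cv2.resize(b["frame"][145:265,240:400],None,fx=5,fy=5,interpolation=2)[:,:,::-1]
cv2.imwrite("pics/zA.png",A);cv2.imwrite("pics/zB.png",B)
E
```

```text
scene (342, 248) [0.448 0.062 0.01 ]
scene (338, 191) [ 0.609 -0.245  0.01 ]
scene (343, 218) [ 0.517 -0.09   0.01 ]
scene (404, 184) [ 0.429 -0.41   0.01 ]
scene (307, 280) [0.464 0.24  0.01 ]
side (271, 190) [0.449 0.041 0.01 ]
side (340, 240) [ 0.599 -0.263  0.01 ]
side (350, 238) [ 0.629 -0.261  0.01 ]
side (284, 164) [0.524 0.197 0.01 ]
side (286, 209) [ 0.476 -0.076  0.01 ]
side (296, 290) [ 0.432 -0.426  0.01 ]
side (264, 162) [0.455 0.228 0.01 ]
```

View pics/zB.png

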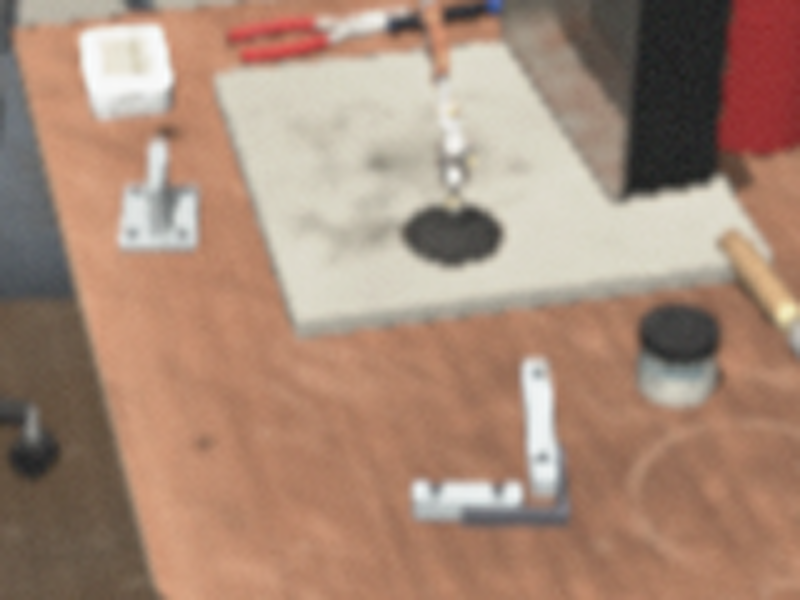

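The side crop shows the stop's corner at crop px (540,490), with the long fence running roughly along world +y. The bracket base is at about (160,218), and its rib also lies roughly along y. That gives a rough seat of (0.60,-0.24) and a bracket at (0.45,0.05). Next I'll move above the stop.

Emit:
carry_out(
  xyz=[
    [55,-7,0],
    [55,-7,0],
    [55,-7,0],
    [55,-7,0],
    [55,-7,0],
    [50,-7,0],
    [50,-7,0],
    [0,0,0],
  ],
  spin=[0,0,0,0,0,0,0,0],
  gripper=0.5,
)

```text
clock: 1.1
tool_pos: [0.5288, -0.256, 0.2439]
tool_rot: [-0.001, 0.977, 0.211, -0.0]
wrist_force: [0.4, -0.2, -0.1]
grip_width: 0.505
finger_force: 0.0
```

Emit:
carry_out(
  xyz=[
    [0,0,0],
    [0,0,0],
    [0,0,0],
    [0,0,0],
    [0,0,0],
    [0,0,0],
    [0,0,0],
    [0,0,0],
  ],
  spin=[-10,-10,-10,-10,-10,-10,-6,0],
)

```text
clock: 2.1
tool_pos: [0.5255, -0.259, 0.245]
tool_rot: [-0.0, 0.707, 0.707, -0.0]
wrist_force: [0.2, -0.1, 1.1]
grip_width: 0.501
finger_force: 0.0
```

```bash
python3 - <<'E'
from h import *
c=snap("wrist","w1"); print(c["extrinsics"].round(3).tolist(),c["fx"],c["cx"],c["cy"])
o=robot.get_obs(); print(o["clock"],o["joints"].round(3),o["tool_pos"],o["tool_rot"])
E
```

```text
[[1.0, -0.002, 0.002, 0.527], [0.001, 0.948, 0.318, -0.177], [-0.003, -0.318, 0.948, 0.374], [0.0, 0.0, 0.0, 1.0]] 350.81231060883 325.10675055832974 202.4207676584427
2.15 [-0.458  0.415  0.251  1.407 -0.     1.114] [ 0.52568448 -0.25896721  0.24506258] [-3.81261609e-04  7.07429032e-01  7.06784236e-01 -2.51514278e-04]
```

View pics/w1.png

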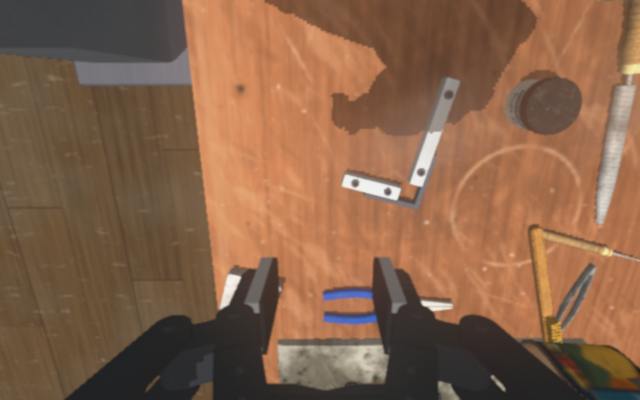

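The wrist view shows the long bar from about (415,185) to (450,80) and the short bar from (343,180) to (400,193). The stop is turned clockwise. I'll extract the bar edges next.

```bash
python3 - <<'E'
from h import *
c=load("w1"); f=c["frame"]; hsv=cv2.cvtColor(f,cv2.COLOR_RGB2HSV)
m=((hsv[...,1]<60)&(hsv[...,2]>85)).astype(np.uint8)
r=np.zeros_like(m); r[70:215,335:465]=m[70:215,335:465]
r=cv2.morphologyEx(r,cv2.MORPH_CLOSE,np.ones((3,3)))
cs,_=cv2.findContours(r,cv2.RETR_EXTERNAL,cv2.CHAIN_APPROX_NONE)
for k in cs:
    if cv2.contourArea(k)<150: continue
    b=cv2.minAreaRect(k); P=np.array([ray(c,u,v,.016)[:2] for u,v in k[:,0]],np.float32)
    w=cv2.minAreaRect(P*1000); print(cv2.contourArea(k),b,"world mm",w,cv2.boxPoints(w).round(1).tolist())
o=cv2.resize(f[70:215,335:465],None,fx=4,fy=4,interpolation=2)[:,:,::-1].copy()
q=cv2.resize(r[70:215,335:465]*255,None,fx=4,fy=4,interpolation=0)
cv2.imwrite("pics/z1.png",np.hstack([o[:,:400*1+120],cv2.cvtColor(q,8)[:,:270]]))
E
```

```text
3102.0 ((401.2703552246094, 134.19271850585938), (81.32239532470703, 140.0873260498047), 19.536653518676758) world mm ((600.6998291015625, -227.98648071289062), (135.5031280517578, 88.0713119506836), 75.54236602783203) [[541.0999755859375, -282.6000061035156], [626.4000244140625, -304.6000061035156], [660.2999877929688, -173.39999389648438], [575.0, -151.39999389648438]]
```

View pics/z1.png

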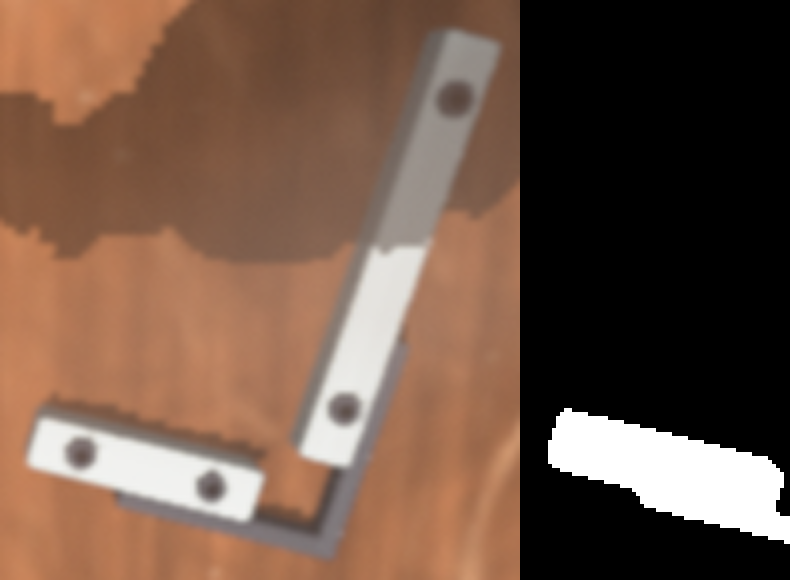

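The crop shows the top inner edge of the long bar from (302,448) to (447,30), and the outer edge from (348,467) to (500,43). The short bar's inner edge runs from (40,418) to (264,473), and its outer edge from (27,467) to (248,520). I'll cast these at z=16 mm and compare them with the given sizes.

```bash
python3 - <<'E'
from h import *
c=load("w1")
g=lambda U,V: ray(c,U/4-.375+335,V/4-.375+70,.016)[:2]*1000
L=[g(302,448),g(447,30)];Lo=[g(348,467),g(500,43)];S=[g(40,418),g(264,473)];So=[g(27,467),g(248,520)]
n=np.linalg.norm
print("long len",n(L[1]-L[0]),n(Lo[1]-Lo[0]),"thk",n(L[0]-Lo[0]),n(L[1]-Lo[1]),"short len",n(S[1]-S[0]),n(So[1]-So[0]),"thk",n(S[0]-So[0]),n(S[1]-So[1]))
an=lambda a,b: np.degrees(np.arctan2(*(b-a)[::-1]))
A=[an(*L),an(*Lo),an(S[0],S[1])+90,an(*So)+90];print(A)
t=np.radians(np.mean(A)); y=np.array([np.cos(t),np.sin(t)]);x=np.array([y[1],-y[0]])
# origin: x=mean inner long; y=inner short
ox=np.mean([p@x for p in L]+[p@x-14 for p in Lo]); oy=np.mean([p@y for p in S]+[p@y+14 for p in So])
O=ox*x+oy*y; print("x,y axes",x,y,"origin",O,"seat",O-25*x+35*y)
print([((p-O)@y).round(1) for p in L+Lo],[((p-O)@x).round(1) for p in S+So])
E
```

```text
long len 107.274173635613 109.57493839038682 thk 13.613482481407083 13.408053454823254 short len 61.548689381109114 61.31771294756884 thk 13.725432908760713 13.556353236145599
[np.float64(75.58690954943019), np.float64(75.62882015204885), np.float64(76.00019873160915), np.float64(76.15800213054467)]
x,y axes [ 0.96963124 -0.24457159] [0.24457159 0.96963124] origin [ 613.61548828 -282.09298497] seat [ 597.93471292 -242.04160192]
[np.float64(8.9), np.float64(116.2), np.float64(7.0), np.float64(116.5)] [np.float64(-69.1), np.float64(-7.5), np.float64(-68.9), np.float64(-7.6)]
```

Emit:
carry_out(
  xyz=[
    [50,-12,0],
    [50,-12,0],
    [50,-12,0],
    [50,-12,0],
    [50,-12,0],
    [0,0,0],
    [0,0,0],
    [0,0,0],
  ],
  spin=[0,0,0,0,0,0,0,0],
)

```text
clock: 3.15
tool_pos: [0.4663, -0.0098, 0.2453]
tool_rot: [0.0, 0.707, 0.707, -0.0]
wrist_force: [-0.4, 0.3, -0.2]
grip_width: 0.496
finger_force: 0.0
```

```bash
python3 - <<'E'
from h import *
c=snap("wrist","w2")
o=robot.get_obs(); print(o["clock"],o["joints"].round(3),o["tool_pos"],o["tool_rot"]); print(proj(c,[.449,.05,.02]))
u,v=map(int,proj(c,[.449,.05,.02])); 
cv2.imwrite("pics/z2.png",cv2.resize(c["frame"][max(0,v-75):v+75,u-90:u+90],None,fx=4,fy=4,interpolation=2)[:,:,::-1]); print(u-90,max(0,v-75))
E
```

```text
3.2 [-0.021  0.174 -0.079  1.317 -0.     1.55 ] [ 0.46630136 -0.00979602  0.24518404] [ 3.37565190e-05  7.07308983e-01  7.06904511e-01 -1.15920344e-04]
(np.float64(306.58369616011794), np.float64(108.9851046586934))
216 33
```

View pics/z2.png

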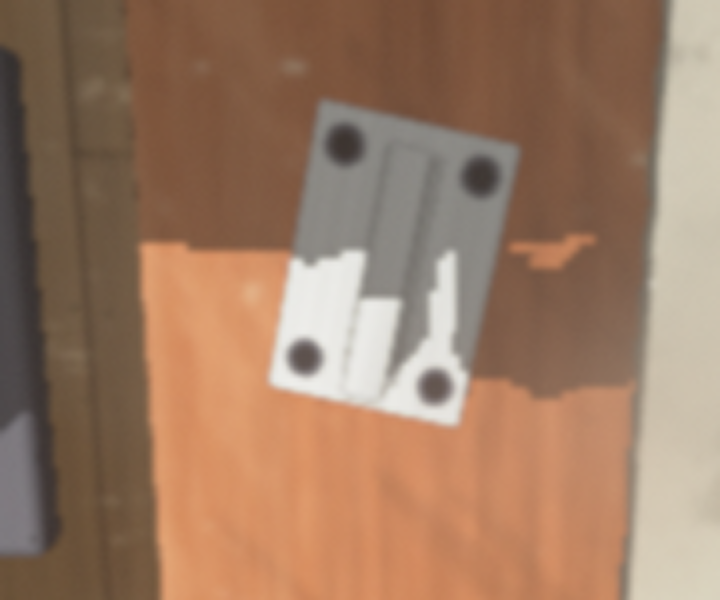

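The stop's sizes agree within about 1–2 mm: y axis heading 75.8°, seat (598,-242) mm. This crop shows the base's top corners at (320,98), (520,147), (460,426) and (270,384), with the rib's top between (410,145) and (365,400).

```bash
cat >> h.py <<'E'
def quad(c,pts,ox,oy,z,s=4):
    P=np.array([ray(c,U/s-.5+.5/s+ox,V/s-.5+.5/s+oy,z)[:2]*1000 for U,V in pts])
    d=[np.linalg.norm(P[i]-P[(i+1)%4]) for i in range(4)]; v=(P[0]+P[1]-P[2]-P[3]); return P.mean(0).round(1),np.round(d,1),np.degrees(np.arctan2(v[1],v[0])).round(2)
E
python3 - <<'E'
from h import *
c=load("w2"); print("base",quad(c,[(320,98),(520,147),(460,426),(270,384)],216,33,.008))
print("rib",quad(c,[(388,143),(437,155),(384,402),(343,393)],216,33,.048))
for p in[(125,0),(160,599),(665,0),(632,560)]:print(ray(c,p[0]/4+216,p[1]/4+33,0 if p[0]<300 else .016).round(3))
E
```

```text
base (array([455.6,  58.3]), array([49.8, 69.3, 50.1, 69.7]), np.float64(78.01))
rib (array([455.8,  58. ]), array([10.9, 54.7,  9.6, 54.8]), np.float64(77.85))
[0.392 0.12  0.   ]
[ 0.391 -0.03   0.   ]
[0.52  0.118 0.016]
[ 0.518 -0.015  0.016]
```

Both measurements agree: the bracket centre is at (455.7, 58.2) mm with heading 77.9°, and its sizes match. Now I'll go over it, turn +12° and descend.

Emit:
carry_out(
  xyz=[
    [34,-5.3,0],
    [34,-5.3,0],
    [0,0,0],
    [0,0,40],
    [0,0,40],
    [0,0,40],
    [0,0,0],
    [0,0,0],
  ],
  spin=[0,0,6,6,0,0,0,0],
)

```text
clock: 4.2
tool_pos: [0.4564, 0.0589, 0.1265]
tool_rot: [0.0, 0.777, 0.63, 0.001]
wrist_force: [0.5, 0.7, 0.1]
grip_width: 0.496
finger_force: 0.0
```

Emit:
carry_out(
  xyz=[
    [0,0,30],
    [0,0,30],
    [0,0,20],
    [0,0,11],
    [0,0,0],
    [0,0,0],
  ],
  spin=[0,0,0,0,0,0],
)

```text
clock: 4.95
tool_pos: [0.4565, 0.0595, 0.0355]
tool_rot: [0.001, 0.777, 0.63, 0.001]
wrist_force: [0.2, -0.5, 0.2]
grip_width: 0.499
finger_force: 0.0
```

Emit:
carry_out(
  xyz=[
    [0,0,0],
    [0,0,0],
    [0,0,0],
    [0,0,0],
    [0,0,0],
    [0,0,0],
    [0,0,0],
    [0,0,0],
  ],
  spin=[0,0,0,0,0,0,0,0],
  gripper=0,
  force=40,
)

```text
clock: 5.95
tool_pos: [0.4558, 0.0595, 0.0349]
tool_rot: [0.0, 0.777, 0.63, 0.001]
wrist_force: [-0.7, 1.3, 5.7]
grip_width: 0.108
finger_force: 41.1
```

```bash
python3 - <<'E'
from h import *
c=snap("wrist","w3");cv2.imwrite("pics/z3.png",c["frame"][0:320,120:520,::-1])
print(robot.get_obs()["wrist_force"])
E
```

```text
[-1.23411686 -0.2308959   6.30834581]
```

View pics/z3.png

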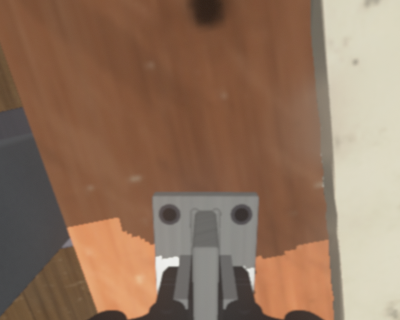

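The bracket is gripped square on the rib (base edge at crop row ~195, about level). The opening is 9 mm, which matches the rib. Now I'll slide it along the strip.

Emit:
carry_out(
  xyz=[
    [-10,2.1,0],
    [-20,4.2,0],
    [-20,4.2,0],
    [-20,4.2,0],
    [-20,4.2,0],
    [-20,4.2,0],
    [-20,4.2,0],
    [-20,4.2,0],
  ],
  spin=[0,0,0,0,0,0,0,0],
)

```text
clock: 7.0
tool_pos: [0.456, -0.0933, 0.035]
tool_rot: [-0.001, 0.776, 0.63, 0.002]
wrist_force: [0.5, 6.6, 7.2]
grip_width: 0.108
finger_force: 41.3
```

Emit:
carry_out(
  xyz=[
    [-20,4.2,0],
    [-20,4.2,0],
    [-15,3.1,0],
    [-5,1,0],
    [0,0,0],
    [0,0,0],
  ],
  spin=[0,0,0,0,0,0],
)

```text
clock: 7.75
tool_pos: [0.4557, -0.155, 0.0349]
tool_rot: [0.0, 0.777, 0.63, 0.001]
wrist_force: [0.2, 3.5, 5.9]
grip_width: 0.11
finger_force: 41.2
```

Emit:
carry_out(
  xyz=[
    [-2,10,0],
    [-3,18,0],
    [-3,18,0],
    [-3,18,0],
    [-3,18,0],
    [-3,18,0],
    [-3,12,0],
    [-1,6,0],
  ],
  spin=[0,0,0,0,0,0,0,0],
)

```text
clock: 8.75
tool_pos: [0.5623, -0.1991, 0.0351]
tool_rot: [-0.004, 0.777, 0.63, -0.002]
wrist_force: [-13.9, 5.3, 20.0]
grip_width: 0.112
finger_force: 43.1
```

Emit:
carry_out(
  xyz=[
    [0,0,0],
    [0,0,0],
    [0,0,0],
    [0,0,0],
  ],
  spin=[1.1,1.1,0,0],
)

```text
clock: 9.25
tool_pos: [0.5641, -0.1994, 0.035]
tool_rot: [-0.002, 0.788, 0.615, -0.001]
wrist_force: [-6.3, 3.7, 11.6]
grip_width: 0.11
finger_force: 42.0
```

```bash
python3 - <<'E'
from h import *
c=snap("wrist","w4");cv2.imwrite("pics/z4.png",cv2.resize(c["frame"][100:300,200:466,::-1],None,fx=3,fy=3,interpolation=2))
o=robot.get_obs();q=o["tool_rot"];p=o["tool_pos"][:2]*1000
h=2*np.degrees(np.arctan2(q[2],q[1]));print(p,o["tool_pos"][2],"head",h,o["wrist_force"])
t=np.radians(h);ex=np.array([np.cos(t),np.sin(t)]);ey=np.array([ex[1],-ex[0]]);d=np.array([597.9,-242])-p
print("to seat tool x,y",d@ex,d@ey)
E
```

```text
[ 564.10216875 -199.42245106] 0.03499245709078538 head 75.91394610266605 [-7.02349959  2.6631897  11.03258374]
to seat tool x,y -33.07161661051109 43.14405225953393
```

View pics/z4.png

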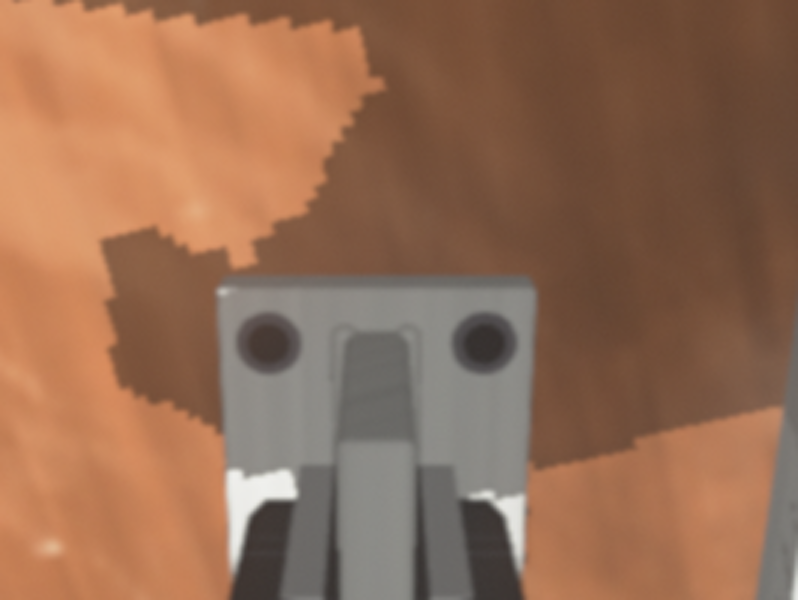

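The bracket is still held square (base corners at crop (220,290) and (535,290)). The remaining travel is about -33 mm along tool x and +43 mm along tool y. I'll approach to a few mm short and relieve a little of the down-press.

Emit:
carry_out(
  xyz=[
    [-4,6,-0.4],
    [-5,8,0],
    [-5,8,0],
    [-5,8,0],
    [-4,6,0],
    [-3,2,0],
    [0,0,0],
    [0,0,0],
  ],
  spin=[0,0,0,0,0,0,0,0],
)

```text
clock: 10.3
tool_pos: [0.5959, -0.2335, 0.035]
tool_rot: [-0.001, 0.788, 0.615, 0.0]
wrist_force: [-2.1, 3.4, 5.8]
grip_width: 0.111
finger_force: 41.3
```

Emit:
carry_out(
  xyz=[
    [-1,1,0],
    [-1,1,0],
    [-1,1,0],
    [0,0,0],
  ],
  spin=[0,0,0,0],
)

```text
clock: 10.8
tool_pos: [0.5978, -0.2367, 0.035]
tool_rot: [-0.002, 0.788, 0.615, 0.0]
wrist_force: [-3.3, 5.6, 6.7]
grip_width: 0.109
finger_force: 41.4
```

```bash
cat > s.py <<'E'
from h import *
o=robot.get_obs();q=o["tool_rot"];p=o["tool_pos"]*1000
h=2*np.degrees(np.arctan2(q[2],q[1]));t=np.radians(h);ex=np.array([np.cos(t),np.sin(t)]);ey=np.array([ex[1],-ex[0]]);d=np.array([597.9,-242])-p[:2]
f=o["wrist_force"];print("t",o["clock"],"p",p.round(1),"head",h.round(2),"to seat",(d@ex).round(2),(d@ey).round(2),"F tool x,y",(f[:2]@ex).round(1),(f[:2]@ey).round(1),"z",f[2].round(1),"grip",o["finger_force"])
E
python3 s.py
```

```text
t 10.8 p [ 597.8 -236.7   35. ] head 75.96 to seat -5.15 1.41 F tool x,y 4.6 -4.6 z 6.7 grip 41.44742667675018
```

Emit:
carry_out(
  xyz=[
    [-1,0.5,0],
    [-1,0.5,0],
    [-1,0.5,0],
    [0,0,0],
  ],
  spin=[0,0,0,0],
)

```text
clock: 11.3
tool_pos: [0.5982, -0.2379, 0.0351]
tool_rot: [-0.003, 0.788, 0.616, 0.001]
wrist_force: [-3.8, 11.2, 9.5]
grip_width: 0.114
finger_force: 41.8
```

```bash
python3 s.py
```

```text
t 11.3 p [ 598.2 -237.9   35.1] head 76.03 to seat -4.02 0.66 F tool x,y 10.0 -6.4 z 9.5 grip 41.80657982826233
```

Emit:
carry_out(
  xyz=[
    [-0.5,0.5,0],
    [-0.5,0.5,0],
    [0,0,0],
    [0,0,0],
  ],
  spin=[0,0,0,0],
)

```text
clock: 11.8
tool_pos: [0.5983, -0.238, 0.0352]
tool_rot: [-0.005, 0.788, 0.616, 0.001]
wrist_force: [-6.3, 12.0, 11.4]
grip_width: 0.11
finger_force: 42.2
```

```bash
python3 s.py
```

```text
t 11.8 p [ 598.3 -238.    35.2] head 76.06 to seat -3.94 0.56 F tool x,y 10.1 -9.0 z 11.4 grip 42.19123184680939
```

Emit:
carry_out(
  xyz=[
    [-0.7,0.5,0],
    [-0.7,0.5,0],
    [-0.6,0.5,0],
    [0,0,0],
    [0,0,0],
  ],
  spin=[0,0,0,0,0],
)

```text
clock: 12.42
tool_pos: [0.5984, -0.2383, 0.0353]
tool_rot: [-0.007, 0.787, 0.617, 0.001]
wrist_force: [-7.4, 17.0, 15.7]
grip_width: 0.111
finger_force: 42.7
```

```bash
python3 s.py; python3 - <<'E'
from h import *
a=snap("wrist","w5");b=snap("scene","s5");d=snap("side","d5")
u,v=map(int,proj(b,[.598,-.242,.02]));p,q=map(int,proj(d,[.598,-.242,.02]))
r=lambda f,u,v,w,h,s:cv2.resize(f[v-h:v+h,u-w:u+w,::-1],None,fx=s,fy=s,interpolation=2)
top=np.hstack([r(b["frame"],u,v,33,25,6),r(d["frame"],p,q,33,25,6)])
bot=cv2.resize(a["frame"][150:280,220:484,::-1],(792,300*792//792),interpolation=2)
cv2.imwrite("pics/z5.png",np.vstack([top[:,:792],bot]));print(u,v,p,q,top.shape)
E
```

```text
t 12.425 p [ 598.4 -238.3   35.3] head 76.13 to seat -3.75 0.43 F tool x,y 14.8 -11.3 z 15.7 grip 42.690215706825256
340 189 337 232 (300, 792, 3)
```

View pics/z5.png

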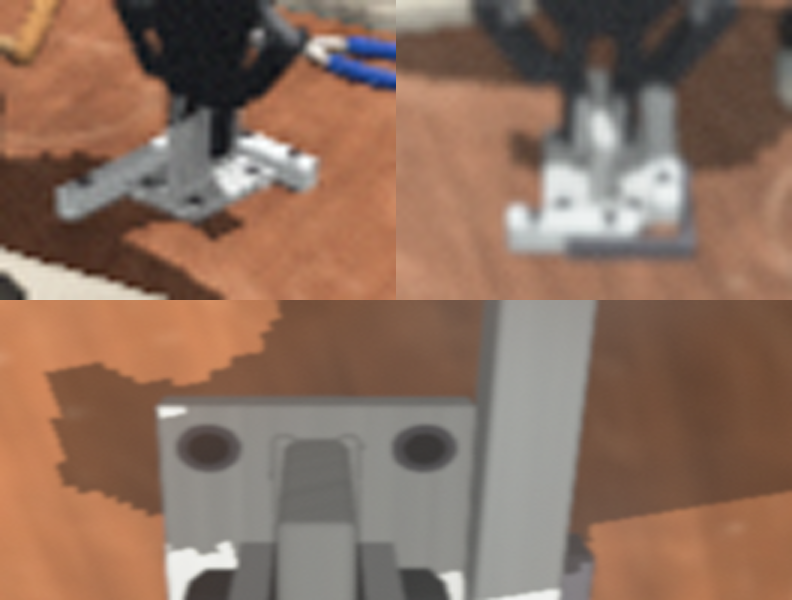

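The views show the base's right edge (crop 473) against the long fence's lower face (477), parallel, and the short edge up against the short bar. I'll relieve some down-load and press harder, mainly on the long fence, so that friction can't account for the push.

Emit:
carry_out(
  xyz=[
    [0,1,-0.5],
    [0,1,-0.3],
    [0,1,0],
    [-0.5,1,0],
    [-0.5,0.5,0],
    [0,0,0],
    [0,0,0],
  ],
  spin=[0,0,0,0,0,0,0],
)

```text
clock: 13.45
tool_pos: [0.5988, -0.2384, 0.0355]
tool_rot: [-0.011, 0.787, 0.616, -0.0]
wrist_force: [-16.0, 22.0, 21.5]
grip_width: 0.104
finger_force: 43.4
```

```bash
python3 s.py; python3 - <<'E'
from h import *
c=snap("wrist","w6")
cv2.imwrite("pics/z6.png",cv2.resize(c["frame"][20:220,250:450,::-1],None,fx=3,fy=3,interpolation=2))
E
```

```text
t 13.45 p [ 598.8 -238.4   35.5] head 76.12 to seat -3.71 0.0 F tool x,y 17.5 -20.8 z 21.5 grip 43.44510197639465
```

View pics/z6.png

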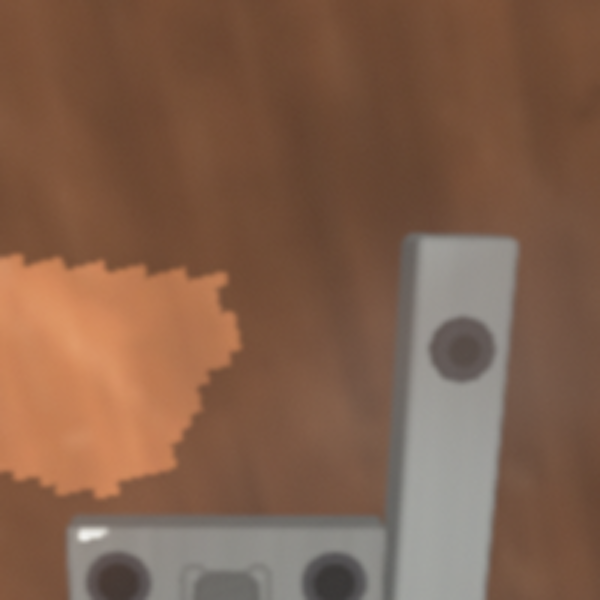

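```bash
python3 - <<'E'
from h import *
c=load("w6"); g=lambda U,V,z: ray(c,(U-1)/3+250,(V-1)/3+20,z)[:2]*1000
t=np.radians(75.84);y=np.array([np.cos(t),np.sin(t)]);x=np.array([y[1],-y[0]])
a,b=g(417,237,.016),g(517,239,.016);p,q=g(72,526,.008),g(385,526,.008)
print("thk",(b-a)@x,"gap",(a-q)@y,(b-p)@y,"width",np.linalg.norm(q-p),"base right vs fence",(a-q)@x,"edge angle",np.degrees(np.arctan2(*(q-p)[::-1])))
r=g(397,599,.016); print("fence angle",np.degrees(np.arctan2(*(a-r)[::-1])))
R=__import__("scipy.spatial.transform",fromlist=["Rotation"]).Rotation
o=robot.get_obs()["tool_rot"];print("tool z",R.from_quat(np.roll(o,-1)).apply([0,0,1]))
E
```

```text
thk 13.560876267791588 gap 43.43141570660034 43.86242668128452 width 48.95636315512779 base right vs fence 1.0536643335158826 edge angle -13.46262471478111
fence angle 76.10489091346501
tool z [-0.01351616  0.01612892 -0.99977856]
```

The fence-end gap measures about 43.5 mm instead of 47, so the bracket may be held about 3 mm short of the short fence by friction on the long one. I'll unload the long fence and the bench, then push onto the short fence alone.

Emit:
carry_out(
  xyz=[
    [0,-2,0],
    [0,-2,-0.3],
    [0,-2,-0.3],
    [0,-1,0],
    [0,0,0],
    [0,0,0],
  ],
  spin=[0,0,0,0,0,0],
)

```text
clock: 14.25
tool_pos: [0.5975, -0.241, 0.0353]
tool_rot: [-0.004, 0.788, 0.616, 0.002]
wrist_force: [-0.9, 11.4, 4.2]
grip_width: 0.104
finger_force: 41.0
```

```bash
python3 s.py
```

```text
t 14.25 p [ 597.5 -241.    35.3] head 76.06 to seat -0.92 0.59 F tool x,y 10.9 -3.7 z 4.2 grip 41.00322961807251
```

Emit:
carry_out(
  xyz=[
    [-1,0,0],
    [-1,0,0],
    [0,0,0],
    [0,0,0],
  ],
  spin=[0,0,0,0],
)

```text
clock: 14.75
tool_pos: [0.5976, -0.2412, 0.0355]
tool_rot: [-0.005, 0.787, 0.616, 0.003]
wrist_force: [0.5, 14.9, 5.6]
grip_width: 0.11
finger_force: 41.1
```

```bash
python3 s.py
```

```text
t 14.75 p [ 597.6 -241.2   35.5] head 76.11 to seat -0.69 0.52 F tool x,y 14.6 -3.0 z 5.6 grip 41.101807951927185
```

The bracket slid another 2.8 mm and is now hard on the short fence. Next I'll press the long fence while keeping the x push.

Emit:
carry_out(
  xyz=[
    [0,1,0],
    [0,1,-0.2],
    [0,1,0],
    [0,1,-0.2],
    [0,0,0],
    [0,0,0],
  ],
  spin=[0,0,0,0,0,0],
)

```text
clock: 15.5
tool_pos: [0.5979, -0.2412, 0.0355]
tool_rot: [-0.008, 0.787, 0.616, 0.001]
wrist_force: [-9.1, 16.5, 11.1]
grip_width: 0.111
finger_force: 42.0
```

```bash
python3 s.py
```

```text
t 15.5 p [ 597.9 -241.2   35.5] head 76.09 to seat -0.72 0.22 F tool x,y 13.8 -12.8 z 11.1 grip 41.97490990161896
```

Emit:
carry_out(
  xyz=[
    [0,1,0],
    [-0.5,1,-0.2],
    [-0.5,0,0],
    [0,0,0],
    [0,0,0],
  ],
  spin=[0,0,0,0,0],
)

```text
clock: 16.12
tool_pos: [0.598, -0.2413, 0.0356]
tool_rot: [-0.01, 0.787, 0.616, 0.0]
wrist_force: [-11.6, 20.0, 14.8]
grip_width: 0.108
finger_force: 42.4
```

```bash
python3 s.py;  python3 - <<'E'
from h import *
c=snap("wrist","w7")
cv2.imwrite("pics/z7.png",cv2.resize(c["frame"][20:220,250:450,::-1],None,fx=3,fy=3,interpolation=2))
E
```

```text
t 16.125 p [ 598.  -241.3   35.6] head 76.11 to seat -0.68 0.06 F tool x,y 16.6 -16.1 z 14.8 grip 42.44585931301117
```

View pics/z7.png

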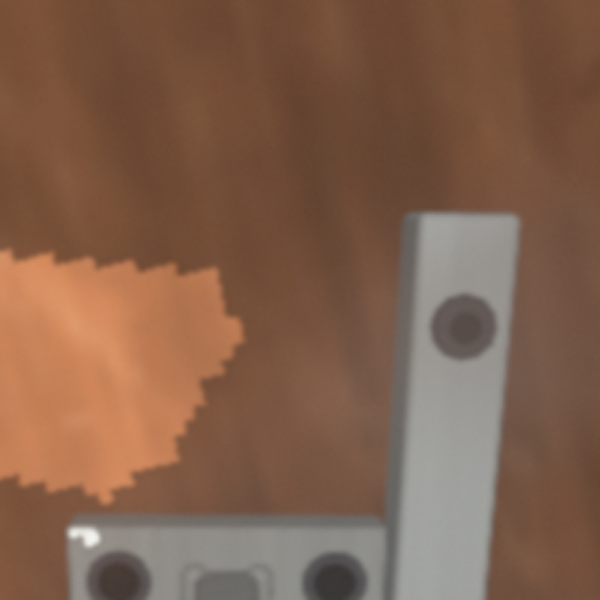

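The gap to the fence end grew by about 3 mm (top edge at row 215, base edge at 526, so about 47 mm). The base's right edge (385) touches the fence foot (387). I'll add a little more press for margin, with slight vertical relief.

Emit:
carry_out(
  xyz=[
    [0,1,-0.2],
    [-0.5,1,-0.2],
    [-0.5,1,-0.2],
    [0,0,0],
    [0,0,0],
    [0,0,0],
  ],
  spin=[0,0,0,0,0,0],
)

```text
clock: 16.92
tool_pos: [0.5983, -0.2415, 0.0358]
tool_rot: [-0.013, 0.787, 0.616, -0.001]
wrist_force: [-16.1, 23.3, 18.2]
grip_width: 0.106
finger_force: 43.0
```

```bash
python3 s.py; python3 - <<'E'
from h import *
c=load("w7"); g=lambda U,V,z: ray(c,(U-1)/3+250,(V-1)/3+20,z)[:2]*1000
t=np.radians(75.84);y=np.array([np.cos(t),np.sin(t)]);x=np.array([y[1],-y[0]])
a,b=g(417,215,.016),g(518,217,.016);p,q=g(70,526,.008),g(385,526,.008)
print("gap",(a-q)@y,(b-p)@y,"edge",np.degrees(np.arctan2(*(q-p)[::-1])),robot.get_obs()["ft_torque"])
E
```

```text
t 16.925 p [ 598.3 -241.5   35.8] head 76.13 to seat -0.6 -0.22 F tool x,y 18.8 -21.2 z 18.2 grip 43.04924190044403
gap 46.32184965075967 46.715568375765 edge -13.50433885282899 [ 4.81018736  3.57802452 -0.32144963]
```

```bash
python3 -c "
from rig import robot
print(robot.job_done())"
```

```text
the job is handed in; nothing more can be done
None
```

The job is handed in: the bracket is gripped and pressed with about 19 N toward the short fence and 21 N toward the long one, measured within about 1 mm of the seat and square to about 0.3–0.7°; no verdict came back.

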